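Clear the sewing table and pack the full button tin

TASK

Get the sewing table ready for the next class: put every thread bobbin in the red bin, every highlighter in the green bin and all scissors in the light blue bin. Lift the three identical closed button tins to find the one that is full, clearly the heaviest, and set it upright and flat inside the wooden kit tray; leave the two empty tins standing upright on the bare table. Leave the other things on the table alone.

Things in the scene. Friction and masses are not known exactly. Their poses are not given: they have to be found in the camera images.
- bobbin1: thread bobbin: two square wooden end plates 44 x 44 x 8 mm joined by a thread-wound core 38 mm across, 62 mm long in all, starting upright. Origin at its middle (31 mm above the table at the start), z along the core, x and y square to the sides of the plates. About 0.09 kg. Red thread. May be absent.
- bobbin2: thread bobbin: two square wooden end plates 44 x 44 x 8 mm joined by a thread-wound core 38 mm across, 62 mm long in all, starting upright. Origin at its middle (31 mm above the table at the start), z along the core, x and y square to the sides of the plates. About 0.09 kg. Light green thread. May be absent.
- highlighter1: flat highlighter pen, a bar 110 x 26 x 16 mm lying flat on the table; origin at its middle, x along its length towards the black cap, z through its 16 mm thickness. About 0.03 kg. Yellow. May be absent.
- highlighter2: flat highlighter pen, a bar 110 x 26 x 16 mm lying flat on the table; origin at its middle, x along its length towards the black cap, z through its 16 mm thickness. About 0.03 kg. Pink. May be absent.
- scissors1: small scissors with orange finger rings, lying flat, about 115 mm long and 44 mm over the rings. Origin in the hinge block, 5 mm above the table; x points along the steel blades (tips at x = 59 mm), the rings are behind (x = -20 to -55 mm). The hinge block, 22 mm along x, 18 mm along y, top 14 mm above the table, is the place to grip, across y. About 0.06 kg. May be absent.
- scissors2: small scissors with orange finger rings, lying flat, about 115 mm long and 44 mm over the rings. Origin in the hinge block, 5 mm above the table; x points along the steel blades (tips at x = 59 mm), the rings are behind (x = -20 to -55 mm). The hinge block, 22 mm along x, 18 mm along y, top 14 mm above the table, is the place to grip, across y. About 0.06 kg. May be absent.
- tin_A: closed rectangular button tin, steel with a cream lid bearing three coloured dots, 90 (x) x 42 (y) x 42 (z) mm, origin at the centre of its underside, z up; starts standing upright on the table. The three tins look the same: one is full (about 0.55 kg), two are empty (about 0.11 kg); which one is told by weight only.
- tin_B: closed rectangular button tin, steel with a cream lid bearing three coloured dots, 90 (x) x 42 (y) x 42 (z) mm, origin at the centre of its underside, z up; starts standing upright on the table. The three tins look the same: one is full (about 0.55 kg), two are empty (about 0.11 kg); which one is told by weight only.
- tin_C: closed rectangular button tin, steel with a cream lid bearing three coloured dots, 90 (x) x 42 (y) x 42 (z) mm, origin at the centre of its underside, z up; starts standing upright on the table. The three tins look the same: one is full (about 0.55 kg), two are empty (about 0.11 kg); which one is told by weight only.
- red_bin: red open plastic bin for the thread bobbins, fixed to the table: 125 (x) x 170 (y) x 40 (z) mm outside, walls and floor 5 mm; origin at the centre of its underside, on the table, z up.
- green_bin: green open plastic bin for the highlighters, fixed to the table: 125 (x) x 170 (y) x 40 (z) mm outside, walls and floor 5 mm; origin at the centre of its underside, on the table, z up.
- blue_bin: light blue open plastic bin for the scissors, fixed to the table: 125 (x) x 170 (y) x 40 (z) mm outside, walls and floor 5 mm; origin at the centre of its underside, on the table, z up.
- kit_tray: shallow light-wood kit tray for the full tin, fixed to the table: 125 (x) x 170 (y) x 14 (z) mm outside, walls and floor 6 mm; origin at the centre of its underside, on the table, z up.
- tape_measure: yellow round tape-measure case, 44 mm across, 18 mm high; origin at the centre of its underside. Not part of the job: leave it alone.
- thimble: steel thimble, 22 mm across, 26 mm high, standing; origin at the centre of its underside. Not part of the job: leave it alone.
- darning_mushroom: wooden darning mushroom, 62 mm across, 74 mm high, standing; origin at the centre of its underside. Not part of the job: leave it alone.
- tailors_chalk: slab of pale blue tailor's chalk, 40 x 40 x 10 mm; origin at the centre of its underside. Not part of the job: leave it alone.
- glue_stick: white glue stick with an orange cap, 30 mm across, 90 mm high, standing; origin at the centre of its underside. Not part of the job: leave it alone.

How it is judged:
By the outcome, as a careful person would: the job done as asked, in the order asked, and still so for the second after the job is handed in, with the robot touching nothing.
Of bobbin1, bobbin2, highlighter1, highlighter2, scissors1, scissors2 only 4 to 6 are there at a start; the rules pass over those that are not, and their reading is None.
At some moment in a run one of bobbin1, bobbin2, highlighter1, highlighter2, scissors1, scissors2, tin_A, tin_B, tin_C may be knocked a few centimetres aside while the robot is not near it.
Once in a run the grip may slacken for a moment while it holds something.
It also fails if it takes over 192 s, if anything falls off the work surface, if the arm or the gripper's body presses on something with over 40 N, if the wrist force passes 120 N, or if a joint passes its speed limit or range.

ROBOT

A 6-joint arm with a two-finger parallel gripper is mounted at the origin on the work surface. World frame = base frame: x ahead of the robot, y to its left, z up, the work surface at z = 0. Lengths are in mm, angles in rad, forces in N, time in s.
With the tool pointing down it reaches from about 275 to 1000 mm from the base axis. Payload 8.4 kg.
Tool frame: the origin (TCP) lies between the finger pads; the fingertips stand 14 mm ahead of it and the grasp point (between the pads) lies 5 mm behind it; z points along the fingers, y is the line along which they close (so a half turn about z gives the same grasp; the last joint's range is limited). The gripper opens to 85 mm and grips with 20 to 120 N. Pads are 22 mm wide; open, the fingers measure 114 mm over their backs; the gripper's body (76 mm by 85 mm) begins 54 mm behind the grasp point. The pads swing forward as they close: fully open they stand 13 mm farther back than shut.
Start: joints at [1.201, 0.353, 1.633, -0, 1.155, -0.002], TCP at [224.726, 583.203, 209.681] pointing down, gripper open.
Joint ranges: [-2.63, 2.63], [-0.92, 2.1], [0.06, 2.66], [-1.3, 4.44], [0, 2.69], [-3.02, 3.02]. Speed limits (rad/s): [2.22, 2.22, 2.79, 3.14, 3.14, 3.14].

INTERFACE

Orientations are given as [roll, pitch, yaw] about the fixed x, y, z axes, in that order (R = Rz(yaw) Ry(pitch) Rx(roll)).
In Python, from rig import arm, vision gives the robot as it stands.
- The arm moves only by the shell command python3 -m pendant 'ROWS' [FORCE]. ROWS is JSON, one flat list of numbers, 7 for each row, row after row: the closure, from 0 (fully open) to 1 (shut), then the shift along the tool's x, y, z in mm, then the turn, a rotation vector about the tool's x, y, z in rad. A call has 1 to 5 rows; each row shifts and turns the commanded pose from where the row before left it, along the tool's axes as they then stand; what a row does not reach is not made up. A row lasts 1/8 s, in which the tool goes at most 62.5 mm and 10.7 degrees, less where a joint would pass 70% of its speed; a pose out of reach is approached as far as the arm can. A call is refused whole if a number of a shift passes 62.5 or a number of a turn 0.188, either way. A call with a gripper value outside its range is refused whole. The fingers move at their own pace and stop on an object; FORCE is the grip in N (left out, the last holds). Time passes only in rows, so rows that do not move let the fingers close. It gives the time, the measured TCP pose, the force, the opening and the grip force at its end, in the units of the state.
- arm.read_state(): the state, without advancing time (a new reading comes with each control period).
- vision.camera(name): name is "side" or "top" or "wrist"; returns a dict with "img" (420x560x3 uint8, blue, green, red), "fx", "fy", "cx", "cy" (pixels), "xyz" and "rotation" of the camera in the world. Camera axes: x right, y up, looking along -z (the intrinsics and any distortion apply to the point x, -y, -z); pixel columns grow to the right and rows downward; lengths in mm; the calibration is good to about 2 mm. The wrist camera is an equidistant fisheye: a pixel r from the principal point sees the ray r / f radians off the axis. A picture is of the moment at which its call begins. There is no depth.
- arm.close_job(): hands the job in; it is judged then, once.
The state is a dict: "t": time; "joints": joint angles; "joint_velocities": joint speeds; "effort": joint torques, N m; "tool_pos": TCP position; "eef_rot": TCP orientation; "contact_force": force on the tool from outside, world axes, zero at the start; "moment": the same for the moment, N m; "opening": finger opening in mm; "finger_force": force on a finger pad.
Only numpy, scipy, OpenCV 4.12 (cv2) and the standard library are available. Lean on these libraries where they do the work, as an engineer would, in place of code of your own. Each camera call takes 0.05 s, during which the arm holds its last target. There are 200 camera calls.

## Working session

There is one attempt and no reset: what is moved stays moved. The work goes in short steps, Python scripts to look and compute and a shell command to move; the robot and the scene stay as the last step left them, time stands still between calls to the robot, and variables do not carry over. Pictures are saved under pics/ and viewed, at most 14 in all, crops included, and the job is handed in when it is done.

```bash
mkdir -p pics; ls
cat > h.py <<'E'
import numpy as np,cv2
from scipy.spatial.transform import Rotation as R
from rig import arm,vision
E
python3 - <<'E'
from h import *
for n in("top","side"):
    c=vision.camera(n); cv2.imwrite(f"pics/{n}0.png",c["img"]); print({k:v for k,v in c.items() if k!="img"})
print(arm.read_state())
E
```

```text
pics
{'fx': 498.93679771946125, 'fy': 498.93679771946125, 'cx': 275.32356603086106, 'cy': 211.4906493965153, 'xyz': array([ 2.96757579e+02, -2.19490480e-01,  1.13494872e+03]), 'rotation': array([ 0.22287821,  0.00348189, -1.60105915])}
{'fx': 412.23549021265217, 'fy': 412.23549021265217, 'cx': 283.8364082027958, 'cy': 205.8773419025461, 'xyz': array([ 488.22930211, -932.44900698,  562.36086347]), 'rotation': array([ 1.05478924, -0.00577486, -0.03226049])}
{'t': 0.1, 'joints': array([ 1.20060053e+00,  3.53556538e-01,  1.63406266e+00,  9.67576721e-07,
        1.15518076e+00, -2.38081232e-03]), 'joint_velocities': array([-0.00095965, -0.00138951, -0.0020098 ,  0.00021335,  0.00034208,
        0.00047586]), 'effort': array([ 7.39164025e-04, -6.06350827e+01, -3.42815173e+01,  2.27196250e-05,
        3.90130881e-03,  2.82334702e-05]), 'tool_pos': array([224.56258659, 582.78451615, 209.04948073]), 'eef_rot': array([-3.14038535e+00, -3.75909177e-06,  2.77377727e+00]), 'contact_force': array([-0.86234435, -0.01361365, -0.21408413]), 'moment': array([ 0.01323131,  0.02006494, -0.00019357]), 'finger_force': 0.0, 'opening': 85.33568708146105}
```

View pics/top0.png

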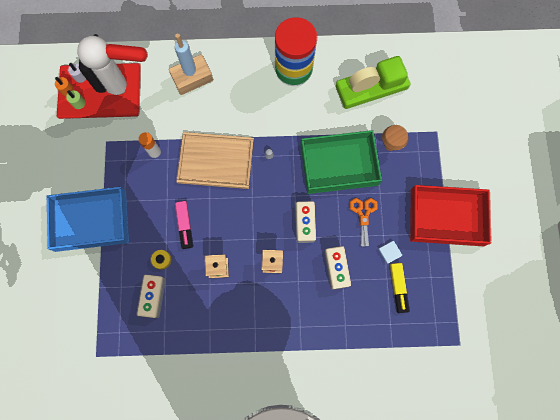

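View pics/side0.png

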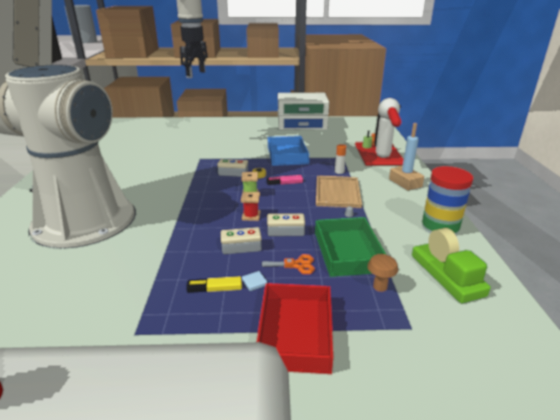

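```bash
cat >> h.py <<'E'
def Rm(rpy): return R.from_euler('xyz',rpy).as_matrix()
def ray(c,uv):
    uv=np.atleast_2d(uv).astype(float)
    d=np.c_[(uv[:,0]-c['cx'])/c['fx'],-(uv[:,1]-c['cy'])/c['fy'],-np.ones(len(uv))]
    return d@Rm(c['rotation']).T
def toz(c,uv,z):
    d=ray(c,uv); return (c['xyz']+d*((z-c['xyz'][2])/d[:,2])[:,None])[:,:2]
def proj(c,P):
    p=(np.atleast_2d(P)-c['xyz'])@Rm(c['rotation'])
    return np.c_[c['cx']+c['fx']*p[:,0]/-p[:,2], c['cy']-c['fy']*p[:,1]/-p[:,2]]
def blobs(c,lo,hi,z,amin=6):
    """colour blobs: (pixel centre, xy at z, area, long-axis yaw in world)"""
    m=cv2.inRange(cv2.cvtColor(c['img'],cv2.COLOR_BGR2HSV),np.array(lo),np.array(hi))
    out=[]
    for k in cv2.findContours(m,cv2.RETR_EXTERNAL,cv2.CHAIN_APPROX_NONE)[0]:
        if len(k)<5 or cv2.contourArea(k)<amin: continue
        w=toz(c,k[:,0,:],z).astype(np.float32); (x,y),(a,b),t=cv2.minAreaRect(w)
        if a<b: a,b,t=b,a,t+90
        out.append([*np.round(k[:,0,:].mean(0)),*np.round([x,y,a,b]),round(np.deg2rad(t),2)])
    return out
E
python3 - <<'E'
from h import *
c=vision.camera("top")
for n,lo,hi,z in [("pink",(150,120,100),(172,255,255),16),("yellow",(22,150,150),(35,255,255),16),("orange",(8,180,150),(18,255,255),8),
 ("wood",(8,50,140),(22,150,255),62),("black",(0,0,0),(180,255,45),16),("reddot",(0,150,120),(7,255,255),42),("greendot",(60,120,60),(85,255,200),42),("bluebin",(95,150,130),(106,255,255),40),("redbin",(174,150,90),(180,255,255),40),("steel",(0,0,120),(180,60,230),5)]:
    print(n,[ [float(v) for v in b] for b in blobs(c,lo,hi,z) if 120<b[1]<340 ][:14])
for n,p in dict(tray=(215,160),green=(341,161),red=(450,215),blue=(87,218)).items(): print(n,toz(c,p,8))
im=c['img'][185:325,130:425]; cv2.imwrite("pics/crop1.png",cv2.resize(im,None,fx=2.7,fy=2.7,interpolation=cv2.INTER_CUBIC))
E
```

```text
pink [[183.0, 222.0, 531.0, 207.0, 102.0, 27.0, 0.15]]
yellow [[402.0, 302.0, 337.0, -278.0, 31.0, 7.0, 0.1], [398.0, 278.0, 390.0, -274.0, 67.0, 25.0, 0.07], [160.0, 259.0, 449.0, 259.0, 40.0, 39.0, 2.35]]
orange [[363.0, 210.0, 547.0, -208.0, 62.0, 61.0, 3.11], [146.0, 141.0, 737.0, 299.0, 43.0, 30.0, 0.67]]
wood [[150.0, 296.0, 365.0, 269.0, 86.0, 40.0, 2.99], [216.0, 266.0, 424.0, 127.0, 50.0, 48.0, 0.05], [272.0, 261.0, 431.0, 7.0, 48.0, 43.0, 3.11], [329.0, 268.0, 413.0, -116.0, 81.0, 4.0, 0.11], [215.0, 160.0, 664.0, 129.0, 163.0, 122.0, 1.46], [397.0, 137.0, 706.0, -285.0, 58.0, 48.0, 3.06]]
black [[402.0, 303.0, 335.0, -275.0, 39.0, 26.0, 0.05], [215.0, 264.0, 433.0, 136.0, 7.0, 7.0, 3.14], [272.0, 260.0, 440.0, 8.0, 7.0, 7.0, 3.11], [159.0, 258.0, 450.0, 260.0, 16.0, 16.0, 1.54], [185.0, 239.0, 493.0, 202.0, 41.0, 25.0, 0.15]]
reddot [[151.0, 285.0, 390.0, 272.0, 15.0, 15.0, 1.54], [336.0, 256.0, 441.0, -134.0, 16.0, 13.0, 3.09], [305.0, 210.0, 547.0, -71.0, 15.0, 14.0, 2.33], [451.0, 215.0, 525.0, -397.0, 173.0, 131.0, 1.47]]
greendot [[147.0, 307.0, 343.0, 279.0, 15.0, 14.0, 2.35], [340.0, 277.0, 393.0, -140.0, 14.0, 14.0, 2.31], [306.0, 230.0, 499.0, -70.0, 14.0, 14.0, 2.64], [340.0, 161.0, 658.0, -157.0, 173.0, 134.0, 1.66]]
bluebin [[60.0, 246.0, 480.0, 477.0, 51.0, 4.0, 1.65], [116.0, 237.0, 499.0, 353.0, 17.0, 16.0, 1.47], [62.0, 223.0, 540.0, 470.0, 73.0, 40.0, 0.1], [48.0, 222.0, 537.0, 507.0, 111.0, 3.0, 0.1]]
redbin []
steel []
tray [[681.82329398 135.23457515]]
green [[ 669.94699127 -163.26549359]]
red [[ 531.34564609 -406.98572547]]
blue [[550.27012167 431.69052239]]
```

View pics/crop1.png

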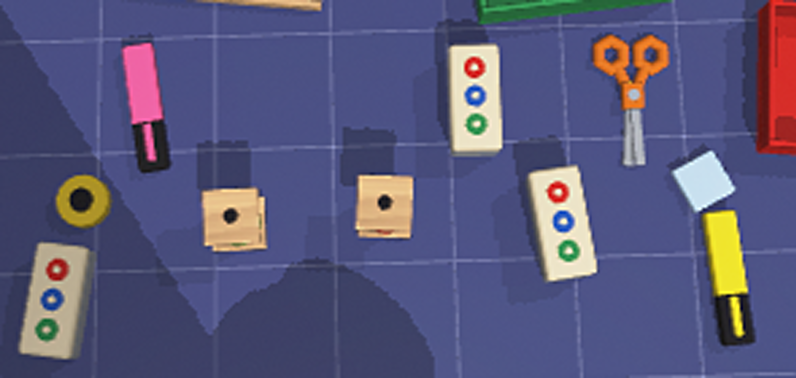

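```bash
cat >> h.py <<'E'
def plan(x,y,z,yaw,s=None):
    """turn about tool z first (half-turn symmetric), then shift in tool axes"""
    s=s or arm.read_state(); p=s['tool_pos']; Rt=Rm(s['eef_rot']); yw=np.arctan2(Rt[1,0],Rt[0,0])
    j1=np.arctan2(y,x); best=min((yaw+k*np.pi for k in(-2,-1,0,1,2)),key=lambda q:abs(j1+np.pi/2-q) )
    d=(best-yw+np.pi)%(2*np.pi)-np.pi
    Rn=Rm([np.pi,0,best]); sh=Rn.T@(np.array([x,y,z])-p)
    print(f"at {p.round()} yaw {yw:.3f} tilt {np.degrees(np.arccos(-Rt[2,2])):.1f} -> yaw {best:.2f} j6 {j1+np.pi/2-best:.2f}: turn {-d:.3f}, then shift {sh.round(1)} n={np.abs(sh).max()/60:.1f} (dist {np.linalg.norm(sh):.0f})")
def st():
    s=arm.read_state(); print(round(s['t'],2),s['tool_pos'].round(1),s['eef_rot'].round(3),'F',s['contact_force'].round(2),'open',round(s['opening'],1),'ff',round(s['finger_force'],1))
E
python3 - <<'E'
from h import *
c=vision.camera("top")
f=lambda u,v:(130+u/2.7,185+v/2.7)
for n,h,a,b in(("green",(231,215),(203,192),(257,188)),("red",(384,203),(359,177),(412,177))):
    xy=toz(c,f(*h),62)[0]; e=toz(c,[f(*a),f(*b)],62); e=e[1]-e[0]; print(n,xy.round(),'edge len',np.linalg.norm(e).round(),'yaw',np.arctan2(e[1],e[0]).round(3))
print('blue',[toz(c,p,40).round()[0] for p in((47,191),(122,187),(127,243),(50,250),(87,218))])
plan(431,7,130,np.pi/2-.05)
E
```

```text
green [427. 128.] edge len 43.0 yaw -1.527
red [432.   6.] edge len 43.0 yaw -1.602
blue [array([609., 514.]), array([613., 343.]), array([483., 327.]), array([473., 498.]), array([543., 419.])]
at [225. 583. 209.] yaw 2.774 tilt 0.0 -> yaw 1.52 j6 0.07: turn 1.253, then shift [-564.9  234.9   79.2] n=9.4 (dist 617)
```

```bash
python3 -m pendant '[0,0,0,0,0,0,0.176,0,0,0,0,0,0,0.176,0,0,0,0,0,0,0.176,0,0,0,0,0,0,0.176,0,0,0,0,0,0,0.176]' 50
python3 -m pendant '[0,0,0,0,0,0,0.176,0,0,0,0,0,0,0.176,0,-51,20,8,0,0,0,0,-51,20,8,0,0,0,0,-51,20,8,0,0,0]'
python3 -m pendant '[0,-52,20,8,0,0,0,0,-52,20,8,0,0,0,0,-52,20,8,0,0,0,0,-52,21,8,0,0,0,0,-52,21,8,0,0,0]'
python3 -m pendant '[0,-52,21,8,0,0,0,0,-52,21,8,0,0,0,0,-53,21,6,0,0,0,0,0,0,0,0,0,0]'
python3 - <<'E'
from h import *
st(); plan(432,6,48,1.54)
E
```

```text
t: 0.82
tool_pos: [224.7, 583.1, 209.5]
eef_rot: [-3.141, 0.0, 1.888]
contact_force: [0.6, -0.1, -1.1]
opening: 85.4
finger_force: 0.0
t: 1.45
tool_pos: [280.5, 426.9, 185.3]
eef_rot: [3.141, 0.0, 1.542]
contact_force: [-0.1, 1.2, -0.3]
opening: 85.3
finger_force: 0.0
t: 2.08
tool_pos: [375.2, 164.1, 145.7]
eef_rot: [3.141, -0.0, 1.542]
contact_force: [1.4, -0.1, 0.2]
opening: 85.2
finger_force: 0.0
t: 2.58
tool_pos: [434.0, 3.7, 123.4]
eef_rot: [3.141, 0.001, 1.537]
contact_force: [-1.5, 0.2, -0.1]
opening: 84.9
finger_force: 0.0
2.58 [434.    3.7 123.4] [3.141e+00 1.000e-03 1.537e+00] F [-1.5   0.21 -0.07] open 84.9 ff 0.0
at [434.   4. 123.] yaw 1.537 tilt 0.0 -> yaw 1.54 j6 0.04: turn -0.003, then shift [ 2.2 -2.  75.4] n=1.3 (dist 75)
```

Run:
```python
from h import *
c=vision.camera("wrist"); cv2.imwrite("pics/w1.png",c['img']); print(c['fx'],c['cx'],c['cy'],c['xyz'],c['rotation'])
def pf(c,P):
    p=(np.array(P)-c['xyz'])@Rm(c['rotation']); q=np.array([p[0],-p[1]]); th=np.arctan2(np.linalg.norm(q),-p[2]); q/=np.linalg.norm(q)
    return np.array([c['cx'],c['cy']])+c['fx']*th*q
print(pf(c,(432,6,62)),pf(c,(454,28,62)),pf(c,(410,-16,62)))
```

```text
325.19226210127806 277.61677073505314 209.7432372176376 [436.97293716  70.64624763 287.21789932] [-0.26645519  0.00091823 -0.0341811 ]
[274.07282633 214.16820155] [304.10570799 183.16754594] [245.64770445 243.50097965]
```

View pics/w1.png

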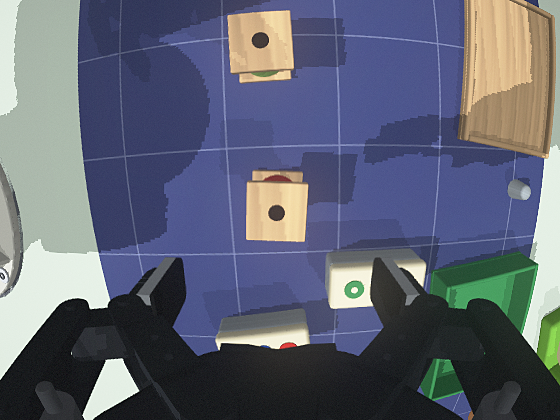

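```bash
python3 -m pendant '[0,2,-2,38,0,0,0,0,0,0,37,0,0,0,0,0,0,0,0,0,0,1,0,0,0,0,0,0,1,0,0,0,0,0,0]' 50
python3 -m pendant '[1,0,0,0,0,0,0,1,0,0,0,0,0,0,1,0,0,0,0,0,0,1,0,0,0,0,0,0]'
python3 -m pendant '[1,0,0,-30,0,0,0,1,0,0,-40,0,0,0,1,0,0,0,0,0,0]'
python3 - <<'E'
from h import *
plan(525,-357,120,1.47)
E
```

```text
t: 3.25
tool_pos: [432.2, 9.4, 50.0]
eef_rot: [3.139, -0.0, 1.542]
contact_force: [-0.5, 0.1, 0.2]
opening: 51.9
finger_force: 0.0
t: 3.75
tool_pos: [431.2, 8.9, 48.7]
eef_rot: [-3.142, 0.0, 1.542]
contact_force: [0.0, 0.4, 0.1]
opening: 0.3
finger_force: 0.0
t: 4.12
tool_pos: [433.2, 9.0, 121.0]
eef_rot: [3.137, -0.0, 1.542]
contact_force: [0.3, -0.1, -0.9]
opening: -0.1
finger_force: 0.0
at [433.   9. 121.] yaw 1.542 tilt 0.3 -> yaw 1.47 j6 -0.50: turn 0.072, then shift [-354.9  128.2    1. ] n=5.9 (dist 377)
```

Run:
```python
from h import *
for n in("wrist","top"):
    c=vision.camera(n); cv2.imwrite(f"pics/{n}2.png",c['img'])
a=cv2.imread("pics/wrist2.png");b=cv2.imread("pics/top2.png")
cv2.imwrite("pics/v2.png",cv2.resize(np.hstack([a,b]),(800,300)))
```

```text
(no output)
```

View pics/v2.png

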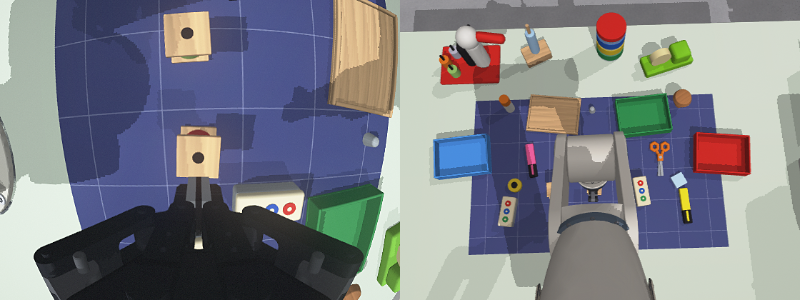

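```bash
cat >> h.py <<'E'
def pf(c,P):
    p=(np.array(P)-c['xyz'])@Rm(c['rotation']); q=np.array([p[0],-p[1]]); th=np.arctan2(np.linalg.norm(q),-p[2]); q/=np.linalg.norm(q)
    return np.array([c['cx'],c['cy']])+c['fx']*th*q
def fz(c,uv,z):
    q=np.array(uv,float)-[c['cx'],c['cy']]; r=np.linalg.norm(q); th=r/c['fx']; q=q/r*np.sin(th)
    d=Rm(c['rotation'])@np.array([q[0],-q[1],-np.cos(th)]); return (c['xyz']+d*(z-c['xyz'][2])/d[2])[:2]
E
python3 - <<'E'
from h import *
st()
c=vision.camera("wrist"); s=arm.read_state(); p=s['tool_pos']
print(c['xyz'],c['rotation'])
print('tip px',pf(c,p+[0,0,-14]),'tcp',pf(c,p),'bobbin',pf(c,(432,6,62)),'hole px(276,221)->',fz(c,(276,221),62))
t=vision.camera("top"); print('tcp in top',proj(t,p),'bobbin',proj(t,[432,6,62]),proj(t,[0,0,0]))
cv2.imwrite("pics/c3.png",cv2.resize(np.hstack([c['img'][180:320,200:360],t['img'][190:330,200:360]]),None,fx=2.4,fy=2.4))
E
```

```text
4.22 [431.2   9.  118.7] [ 3.141 -0.     1.542] F [-0.45 -0.32 -0.43] open 0.1 ff 0.0
[433.75235505  75.79602258 282.49498011] [-0.26592159  0.00042176 -0.02915094]
tip px [275.73753103 239.93679871] tcp [275.58663778 248.94372896] bobbin [278.14518559 222.9884107 ] hole px(276,221)-> [430.52060723   7.52406539]
tcp in top [[270.59411562 257.68033134]] bobbin [[272.27652633 260.40501391]] [[281.41448886 470.30867649]]
```

View pics/c3.png

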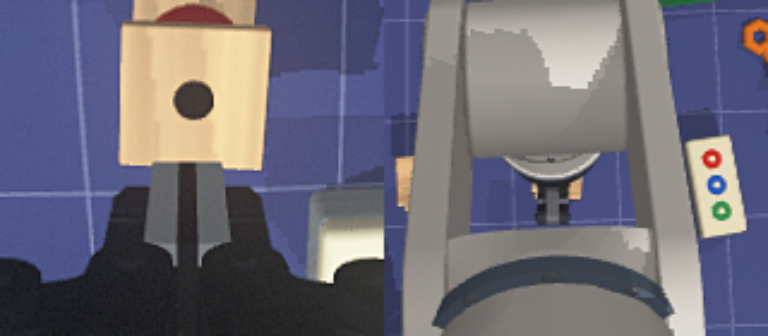

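```bash
python3 -m pendant '[0,-2,0,0,0,0,0,0,0,0,0,0,0,0,0,0,0,0,0,0,0,0,0,0,0,0,0,0,0,0,0,30,0,0,0]' 50
python3 -m pendant '[0,0,0,25,0,0,0,0,0,0,25,0,0,0,0,0,0,0,0,0,0]'
python3 - <<'E'
from h import *
c=vision.camera("wrist"); s=arm.read_state(); p=s['tool_pos'];st()
print('tip px',pf(c,p+[0,0,-14]),'tcp',pf(c,p),'bobbin',pf(c,(432,6,62)))
cv2.imwrite("pics/w4.png",c['img'])
E
```

```text
t: 4.95
tool_pos: [433.2, 7.0, 89.9]
eef_rot: [3.137, -0.0, 1.542]
contact_force: [-0.2, 0.3, -0.4]
opening: 85.4
finger_force: 0.0
t: 5.32
tool_pos: [429.7, 7.0, 37.5]
eef_rot: [-3.138, 0.0, 1.542]
contact_force: [-0.3, -0.2, -0.5]
opening: 85.4
finger_force: 0.0
5.38 [430.6   7.   38.5] [-3.14   0.     1.542] F [-0.01 -0.24  0.12] open 85.2 ff 0.0
tip px [278.26569791 240.75898801] tcp [278.19753865 249.90446415] bobbin [281.09014178 270.54057552]
```

View pics/w4.png

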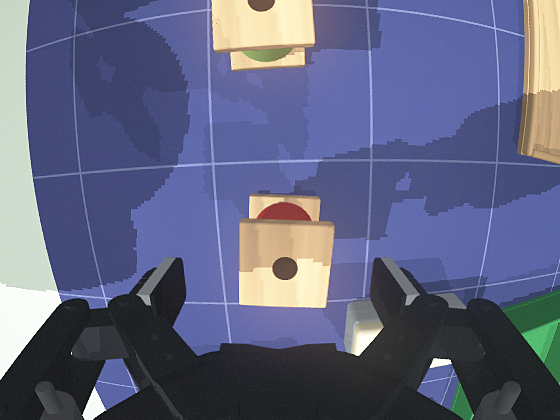

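Run:
```python
from h import *
c=vision.camera("side"); p=arm.read_state()['tool_pos']
print('tcp',proj(c,p),'tip',proj(c,p-[0,0,14]),'bob top/bot',proj(c,[[431,7,62],[431,7,0]]), proj(c,[[391,7,40],[471,7,40]]))
cv2.imwrite("pics/s5.png",cv2.resize(c['img'][60:270,130:400],None,fx=2.8,fy=2.8,interpolation=cv2.INTER_CUBIC))
```

```text
tcp [[249.15982475 202.92499901]] tip [[249.35076361 207.59201697]] bob top/bot [[248.74107809 195.15441815]
 [249.58881885 215.80627586]] [[233.62425821 202.78125803]
 [264.435082   202.45379393]]
```

View pics/s5.png

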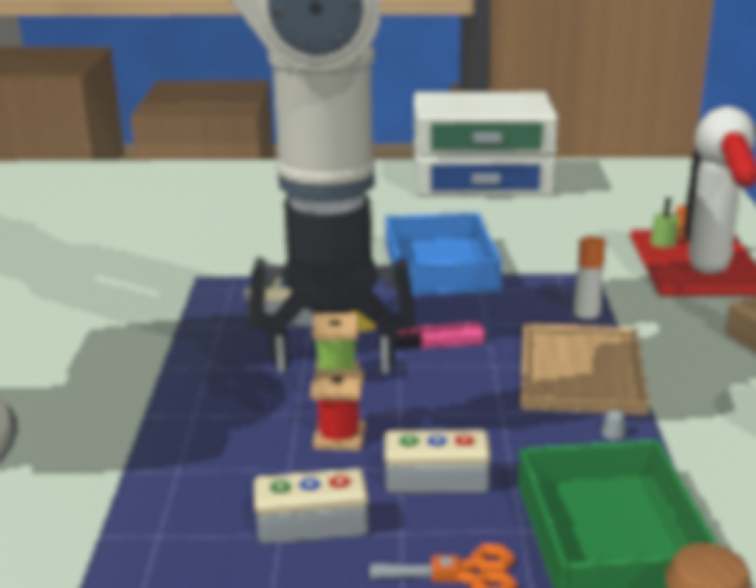

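```bash
python3 -m pendant '[0,0,0,8,0,0,0,0,0,0,8,0,0,0,0,0,0,8,0,0,0,0,0,0,0,0,0,0]' 50
python3 -m pendant '[1,0,0,0,0,0,0,1,0,0,0,0,0,0,1,0,0,0,0,0,0,1,0,0,0,0,0,0,1,0,0,0,0,0,0]' 50
```

```text
t: 5.92
tool_pos: [430.5, 7.0, 14.0]
eef_rot: [-3.14, 0.0, 1.542]
contact_force: [1.4, -0.2, 0.5]
opening: 85.6
finger_force: 0.0
t: 6.55
tool_pos: [431.4, 7.0, 15.2]
eef_rot: [3.141, -0.0, 1.542]
contact_force: [-0.0, -0.6, 5.2]
opening: 43.1
finger_force: 49.4
```

```bash
python3 -m pendant '[1,0,0,-40,0,0,0,1,0,0,-40,0,0,0.07,1,-53,17,0,0,0,0,1,-53,17,0,0,0,0,1,-54,17,0,0,0,0]'
python3 -m pendant '[1,-54,17,0,0,0,0,1,-54,17,0,0,0,0,1,-54,17,0,0,0,0,1,-54,16,0,0,0,0,1,-53,16,0,0,0,0]'
python3 -m pendant '[1,0,0,0,0,0,0]'
python3 - <<'E'
from h import *
plan(521,-433,22,1.47)
E
```

```text
t: 7.18
tool_pos: [466.4, -158.9, 95.1]
eef_rot: [3.141, 0.0, 1.472]
contact_force: [2.1, 0.6, -1.3]
opening: 43.0
finger_force: 51.1
t: 7.8
tool_pos: [522.0, -435.0, 94.5]
eef_rot: [-3.141, -0.0, 1.472]
contact_force: [0.7, -0.3, -0.6]
opening: 42.9
finger_force: 51.1
t: 7.92
tool_pos: [522.3, -436.9, 94.5]
eef_rot: [3.14, 0.002, 1.469]
contact_force: [-0.5, 1.0, -1.5]
opening: 42.6
finger_force: 51.1
at [ 522. -437.   95.] yaw 1.469 tilt 0.1 -> yaw 1.47 j6 -0.59: turn -0.001, then shift [ 3.8 -1.7 72.5] n=1.2 (dist 73)
```

```bash
python3 -m pendant '[1,4,-2,35,0,0,0,1,0,0,35,0,0,0,1,0,0,0,0,0,0,0,0,0,0,0,0,0,0,0,0,0,0,0,0]'
python3 -m pendant '[0,0,0,0,0,0,0,0,0,0,-40,0,0,0,0,0,0,-40,0,0,0,0,0,0,0,0,0,-0.14]'
cat >> h.py <<'E'
def scan(c=None):
    c=c or vision.camera("top")
    for n,lo,hi,z in [("pink",(150,120,100),(172,255,255),16),("yellow",(22,150,150),(35,255,255),16),("orange",(8,180,150),(18,255,255),8),("hole",(0,0,0),(180,255,45),62),("cap",(0,0,0),(180,255,45),16),("reddot",(0,150,120),(7,255,255),42),("greendot",(60,120,60),(85,255,200),42)]:
        print(n,[[float(v) for v in b] for b in blobs(c,lo,hi,z) if 120<b[1]<340 and (n!="hole" or b[4]<10) and (n!="cap" or b[4]>20)])
    return c
E
python3 - <<'E'
from h import *
c=scan(); cv2.imwrite("pics/t6.png",c['img']); plan(427,128,95,1.61)
E
```

```text
t: 8.55
tool_pos: [521.2, -429.4, 26.4]
eef_rot: [3.14, 0.001, 1.472]
contact_force: [-0.6, -0.1, -0.4]
opening: 77.1
finger_force: 0.0
t: 9.05
tool_pos: [522.5, -430.7, 109.3]
eef_rot: [3.136, 0.005, 1.614]
contact_force: [0.4, 1.1, 0.3]
opening: 85.3
finger_force: 0.0
pink [[185.0, 237.0, 496.0, 203.0, 31.0, 6.0, 0.15], [182.0, 216.0, 548.0, 210.0, 67.0, 27.0, 0.15]]
yellow [[160.0, 259.0, 449.0, 260.0, 41.0, 38.0, 0.02]]
orange [[354.0, 203.0, 567.0, -187.0, 30.0, 15.0, 2.32], [145.0, 138.0, 741.0, 303.0, 29.0, 28.0, 1.54]]
hole [[215.0, 264.0, 427.0, 130.0, 9.0, 6.0, 1.54], [469.0, 213.0, 523.0, -431.0, 9.0, 7.0, 3.03]]
cap [[185.0, 239.0, 493.0, 202.0, 42.0, 27.0, 0.15], [495.0, 224.0, 506.0, -507.0, 52.0, 33.0, 2.75], [492.0, 181.0, 606.0, -507.0, 124.0, 57.0, 2.75], [538.0, 122.0, 750.0, -638.0, 114.0, 7.0, 2.36]]
reddot [[151.0, 284.0, 390.0, 272.0, 15.0, 15.0, 1.54], [490.0, 236.0, 475.0, -477.0, 21.0, 2.0, 3.02], [305.0, 209.0, 547.0, -71.0, 16.0, 13.0, 3.1], [463.0, 210.0, 524.0, -400.0, 168.0, 131.0, 1.48]]
greendot [[147.0, 307.0, 343.0, 279.0, 15.0, 14.0, 2.35], [306.0, 230.0, 499.0, -70.0, 14.0, 14.0, 2.64], [340.0, 162.0, 658.0, -157.0, 173.0, 134.0, 1.66]]
at [ 522. -430.  107.] yaw 1.622 tilt 0.2 -> yaw 1.61 j6 0.25: turn 0.012, then shift [561.3 -72.7  12.5] n=9.4 (dist 566)
```

View pics/t6.png

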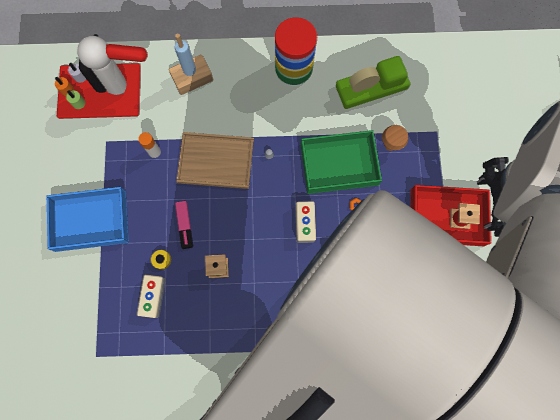

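```bash
python3 -m pendant '[0,56,-7,2,0,0,0,0,56,-7,2,0,0,0,0,56,-7,2,0,0,0,0,56,-7,2,0,0,0,0,56,-7,1,0,0,0]'
python3 -m pendant '[0,56,-7,1,0,0,0,0,56,-7,1,0,0,0,0,56,-7,1,0,0,0,0,56,-8,1,0,0,0,0,57,-9,0,0,0,0]'
python3 -m pendant '[0,0,0,0,0,0,0]'
python3 - <<'E'
from h import *
plan(427,129,15,1.61)
E
```

```text
t: 9.72
tool_pos: [473.3, -149.0, 95.7]
eef_rot: [3.142, -0.0, 1.609]
contact_force: [1.2, 1.0, 0.2]
opening: 85.3
finger_force: 0.0
t: 10.35
tool_pos: [424.0, 130.2, 91.9]
eef_rot: [3.141, -0.0, 1.609]
contact_force: [1.5, 0.3, 0.7]
opening: 85.2
finger_force: 0.0
t: 10.48
tool_pos: [423.6, 131.7, 91.9]
eef_rot: [3.141, -0.001, 1.615]
contact_force: [0.3, -0.0, -0.4]
opening: 85.3
finger_force: 0.0
at [424. 132.  92.] yaw 1.615 tilt 0.0 -> yaw 1.61 j6 0.25: turn 0.005, then shift [-2.9  3.2 76.9] n=1.3 (dist 77)
```

```bash
python3 -m pendant '[0,-3,3,38,0,0,0,0,0,0,39,0,0,0,0,0,0,0,0,0,0,1,0,0,0,0,0,0,1,0,0,0,0,0,0]' 50
python3 -m pendant '[1,0,0,0,0,0,0,1,0,0,0,0,0,0,1,0,0,-40,0,0,0,1,0,0,-40,0,0,0.14]'
python3 -m pendant '[1,-53,17,0,0,0,0,1,-53,17,0,0,0,0,1,-53,17,0,0,0,0,1,-53,17,0,0,0,0,1,-53,17,0,0,0,0]'
python3 -m pendant '[1,-53,17,0,0,0,0,1,-53,16,0,0,0,0,1,-52,16,0,0,0,0,1,-51,16,0,0,0,0,1,0,0,0,0,0,0]'
python3 - <<'E'
from h import *
plan(529,-358,24,1.47)
E
```

```text
t: 11.1
tool_pos: [428.8, 125.7, 16.1]
eef_rot: [3.139, -0.001, 1.611]
contact_force: [0.7, 0.8, 0.7]
opening: 51.7
finger_force: 0.0
t: 11.6
tool_pos: [427.5, 125.6, 96.3]
eef_rot: [3.141, -0.0, 1.469]
contact_force: [0.4, -0.1, -0.1]
opening: 43.0
finger_force: 51.6
t: 12.22
tool_pos: [486.5, -148.5, 95.8]
eef_rot: [3.14, 0.0, 1.472]
contact_force: [0.9, 0.6, -0.0]
opening: 43.2
finger_force: 51.6
t: 12.85
tool_pos: [530.8, -364.7, 95.7]
eef_rot: [3.139, 0.002, 1.469]
contact_force: [-0.8, 0.0, -1.0]
opening: 42.9
finger_force: 51.6
at [ 531. -365.   96.] yaw 1.469 tilt 0.2 -> yaw 1.47 j6 -0.49: turn -0.001, then shift [ 6.5 -2.5 71.7] n=1.2 (dist 72)
```

```bash
python3 -m pendant '[1,6,-2,35,0,0,0,1,0,0,35,0,0,0,1,0,0,0,0,0,0,0,0,0,0,0,0,0,0,0,0,0,0,0,0]'
python3 -m pendant '[0,0,0,0,0,0,0,0,0,0,-25,0,0,0,0,0,0,-25,0,0,0.17,0,0,0,-10,0,0,0.18,0,0,0,0,0,0,0.18]'
python3 -m pendant '[0,0,0,0,0,0,0.18,0,0,0,0,0,0,0.18,0,0,0,0,0,0,0.18,0,0,0,0,0,0,0.18,0,0,0,0,0,0,0.16]'
python3 - <<'E'
from h import *
scan(); plan(366,-275.5,45,0.06)
E
```

```text
t: 13.48
tool_pos: [529.6, -355.0, 26.5]
eef_rot: [3.139, 0.001, 1.472]
contact_force: [-0.4, -0.1, -0.3]
opening: 77.2
finger_force: 0.0
t: 14.1
tool_pos: [529.5, -355.2, 86.5]
eef_rot: [3.139, -0.0, 0.936]
contact_force: [0.3, 0.3, -0.2]
opening: 85.2
finger_force: 0.0
t: 14.72
tool_pos: [528.8, -354.8, 85.3]
eef_rot: [3.141, -0.001, 0.056]
contact_force: [0.7, -1.1, 0.4]
opening: 85.4
finger_force: 0.0
pink [[185.0, 237.0, 496.0, 203.0, 31.0, 6.0, 0.15], [182.0, 216.0, 548.0, 210.0, 67.0, 27.0, 0.15]]
yellow [[160.0, 259.0, 450.0, 260.0, 40.0, 39.0, 2.02]]
orange [[364.0, 208.0, 561.0, -209.0, 56.0, 52.0, 0.84], [145.0, 138.0, 741.0, 303.0, 29.0, 28.0, 1.54]]
hole [[433.0, 212.0, 529.0, -352.0, 7.0, 7.0, 3.11]]
cap [[185.0, 239.0, 493.0, 202.0, 42.0, 27.0, 0.15], [435.0, 195.0, 578.0, -384.0, 127.0, 53.0, 2.07], [476.0, 129.0, 737.0, -488.0, 91.0, 4.0, 2.49]]
reddot [[151.0, 284.0, 390.0, 272.0, 15.0, 15.0, 1.54], [428.0, 229.0, 501.0, -353.0, 84.0, 80.0, 1.39], [426.0, 188.0, 591.0, -351.0, 67.0, 22.0, 1.79]]
greendot [[147.0, 307.0, 343.0, 279.0, 15.0, 14.0, 2.35], [340.0, 162.0, 658.0, -157.0, 173.0, 134.0, 1.66]]
at [ 529. -355.   85.] yaw 0.049 tilt 0.0 -> yaw 0.06 j6 0.87: turn -0.011, then shift [-157.7  -88.9   40.2] n=2.6 (dist 185)
```

```bash
cat >> h.py <<'E'
def wblob(lo,hi,z,amin=80,c=None):
    c=c or vision.camera("wrist")
    m=cv2.inRange(cv2.cvtColor(c['img'],cv2.COLOR_BGR2HSV),np.array(lo),np.array(hi))
    for k in cv2.findContours(m,cv2.RETR_EXTERNAL,cv2.CHAIN_APPROX_NONE)[0]:
        if cv2.contourArea(k)<amin: continue
        w=np.array([fz(c,p,z) for p in k[:,0,:]],np.float32); (x,y),(a,b),t=cv2.minAreaRect(w)
        if a<b: a,b,t=b,a,t+90
        print(lo,k[:,0,:].mean(0).round(),'xy',round(x),round(y),'size',round(a),round(b),'yaw',round(np.deg2rad(t),2))
    return c
E
python3 -m pendant '[0,-40,-22,5,0,0,0,0,-40,-22,5,0,0,0,0,-39,-22,5,0,0,0,0,-39,-23,5,0,0,0,0,0,0,0,0,0,0]'
python3 - <<'E'
from h import *
st(); c=wblob((22,120,80),(35,255,255),16); cv2.imwrite("pics/w7.png",c['img'])
plan(366,-275.5,-15,0.06)
E
```

```text
t: 15.4
tool_pos: [362.1, -273.5, 64.5]
eef_rot: [-3.139, 0.003, 0.064]
contact_force: [1.2, -0.4, -0.1]
opening: 85.4
finger_force: 0.0
15.4 [ 362.1 -273.5   64.5] [-3.139e+00  3.000e-03  6.400e-02] F [ 1.19 -0.39 -0.11] open 85.4 ff 0.0
(22, 120, 80) [281. 256.] xy 337 -277 size 33 6 yaw 0.06
(22, 120, 80) [281. 181.] xy 390 -274 size 68 25 yaw 0.07
at [ 365. -275.   65.] yaw 0.063 tilt 0.0 -> yaw 0.06 j6 0.87: turn 0.003, then shift [ 1.3  0.4 80.1] n=1.3 (dist 80)
```

```bash
python3 -m pendant '[0,1,0,40,0,0,0,0,0,0,25,0,0,0,0,0,0,12,0,0,0,0,0,0,0,0,0,0]' 40
python3 -m pendant '[1,0,0,0,0,0,0,1,0,0,0,0,0,0,1,0,0,0,0,0,0,1,0,0,0,0,0,0,1,0,0,0,0,0,0]'
```

```text
t: 15.95
tool_pos: [366.9, -275.7, -12.6]
eef_rot: [-3.141, 0.0, 0.063]
contact_force: [0.1, 0.4, -0.4]
opening: 85.5
finger_force: 0.0
t: 16.58
tool_pos: [366.8, -275.7, -11.7]
eef_rot: [3.141, -0.001, 0.062]
contact_force: [-1.5, -0.1, 9.0]
opening: 24.2
finger_force: 38.9
```

```bash
python3 -m pendant '[1,0,0,-45,0,0,0,1,0,0,-45,0,0,-0.17,1,0,0,0,0,0,-0.178,1,0,0,0,0,0,-0.178,1,0,0,0,0,0,-0.178]'
python3 -m pendant '[1,0,0,0,0,0,-0.178,1,0,0,0,0,0,-0.178,1,0,0,0,0,0,-0.178,1,0,0,0,0,0,-0.178,1,0,0,0,0,0,-0.178]'
python3 -m pendant '[1,19,57,0,0,0,0,1,19,57,0,0,0,0,1,19,57,0,0,0,0,1,18,57,0,0,0,0,1,18,56,0,0,0,0]'
python3 -m pendant '[1,0,0,0,0,0,0]'
python3 - <<'E'
from h import *
plan(642,-158,8,1.66)
E
```

```text
t: 17.2
tool_pos: [366.5, -275.5, 78.1]
eef_rot: [3.141, -0.0, 0.772]
contact_force: [0.7, -0.1, -0.6]
opening: 24.3
finger_force: 43.5
t: 17.82
tool_pos: [366.4, -275.5, 77.8]
eef_rot: [3.141, 0.0, 1.662]
contact_force: [-0.1, 0.6, 0.0]
opening: 24.3
finger_force: 43.5
t: 18.45
tool_pos: [643.2, -157.7, 77.8]
eef_rot: [3.142, 0.0, 1.656]
contact_force: [-0.1, -0.2, -0.2]
opening: 24.4
finger_force: 43.5
t: 18.58
tool_pos: [645.3, -156.9, 77.8]
eef_rot: [3.139, 0.0, 1.659]
contact_force: [0.2, -0.8, -1.0]
opening: 24.4
finger_force: 43.5
at [ 645. -157.   78.] yaw 1.659 tilt 0.2 -> yaw 1.66 j6 -0.33: turn -0.001, then shift [-0.8 -3.4 69.8] n=1.2 (dist 70)
```

```bash
python3 -m pendant '[1,-1,-3,35,0,0,0,1,0,0,35,0,0,0,1,0,0,0,0,0,0,0.5,0,0,0,0,0,0,0.5,0,0,0,0,0,0]'
python3 -m pendant '[0.5,0,0,0,0,0,0,0.5,0,0,-40,0,0,0,0.5,0,0,-40,0,0,0,0,0,0,0,0,0,-0.181,0,0,0,0,0,0,-0.181]'
python3 -m pendant '[0,0,0,0,0,0,-0.181,0,0,0,0,0,0,-0.181,0,0,0,0,0,0,-0.181,0,0,0,0,0,0,-0.181,0,0,0,0,0,0,-0.181]'
python3 -m pendant '[0,0,0,0,0,0,-0.181,0,0,0,0,0,0,-0.181]'
python3 - <<'E'
from h import *
scan(); plan(527,207,65,0.15)
E
```

```text
t: 19.2
tool_pos: [639.8, -160.5, 9.6]
eef_rot: [3.139, 0.001, 1.656]
contact_force: [0.9, -0.1, -0.3]
opening: 42.6
finger_force: 0.0
t: 19.82
tool_pos: [639.2, -160.2, 89.3]
eef_rot: [3.14, 0.001, 2.024]
contact_force: [-0.1, 0.5, 0.3]
opening: 77.0
finger_force: 0.0
t: 20.45
tool_pos: [638.8, -160.0, 88.4]
eef_rot: [-3.142, 0.001, 2.929]
contact_force: [0.9, 0.2, -0.4]
opening: 85.7
finger_force: 0.0
t: 20.7
tool_pos: [638.8, -160.0, 88.4]
eef_rot: [-3.141, 0.001, -2.992]
contact_force: [0.3, -0.9, 0.0]
opening: 85.4
finger_force: 0.0
pink [[181.0, 206.0, 570.0, 212.0, 25.0, 24.0, 1.58]]
yellow []
orange [[140.0, 138.0, 742.0, 314.0, 23.0, 7.0, 0.03]]
hole [[469.0, 213.0, 524.0, -430.0, 9.0, 8.0, 0.7]]
cap [[274.0, 279.0, 398.0, 4.0, 188.0, 5.0, 2.87], [447.0, 198.0, 566.0, -398.0, 50.0, 13.0, 0.01], [319.0, 150.0, 696.0, -109.0, 54.0, 18.0, 2.88]]
reddot [[473.0, 241.0, 464.0, -439.0, 75.0, 4.0, 1.47], [467.0, 229.0, 495.0, -426.0, 52.0, 16.0, 1.54], [305.0, 210.0, 546.0, -71.0, 16.0, 15.0, 0.74], [469.0, 199.0, 561.0, -442.0, 36.0, 23.0, 1.45], [476.0, 202.0, 554.0, -456.0, 163.0, 81.0, 0.7]]
greendot [[311.0, 161.0, 653.0, -93.0, 137.0, 53.0, 3.1]]
at [ 639. -160.   88.] yaw -2.984 tilt 0.0 -> yaw 3.29 j6 -1.35: turn 0.008, then shift [ 55.7 379.6  23.4] n=6.3 (dist 384)
```

```bash
python3 -m pendant '[0,8,54,3,0,0,0,0,8,54,3,0,0,0,0,8,54,3,0,0,0,0,8,54,3,0,0,0,0,8,54,3,0,0,0]'
python3 -m pendant '[0,8,55,4,0,0,0,0,8,55,4,0,0,0,0,0,0,0,0,0,0]'
python3 - <<'E'
from h import *
st(); wblob((150,100,60),(172,255,255),16)
plan(527,207,-12,0.15)
E
```

```text
t: 21.38
tool_pos: [560.2, 103.1, 73.3]
eef_rot: [3.142, 0.001, -3.002]
contact_force: [1.3, 0.8, -0.1]
opening: 85.3
finger_force: 0.0
t: 21.75
tool_pos: [528.0, 211.4, 65.0]
eef_rot: [3.141, 0.0, -2.997]
contact_force: [0.2, -0.6, -0.1]
opening: 85.4
finger_force: 0.0
21.75 [528.  211.4  65. ] [ 3.141  0.    -2.997] F [ 0.18 -0.56 -0.08] open 85.4 ff 0.0
(150, 100, 60) [273. 215.] xy 531 209 size 101 26 yaw 0.14
at [529. 210.  65.] yaw -2.998 tilt 0.0 -> yaw 3.29 j6 -1.35: turn -0.006, then shift [ 1.9 -2.4 77.1] n=1.3 (dist 77)
```

```bash
python3 -m pendant '[0,2,-2,40,0,0,0,0,0,0,25,0,0,0,0,0,0,12,0,0,0,0,0,0,0,0,0,0]' 40
python3 -m pendant '[1,0,0,0,0,0,0,1,0,0,0,0,0,0,1,0,0,0,0,0,0,1,0,0,0,0,0,0,1,0,0,0,0,0,0]'
python3 -m pendant '[1,0,0,-45,0,0,0,1,0,0,-45,0,0,0.181,1,0,0,0,0,0,0.181,1,0,0,0,0,0,0.181,1,0,0,0,0,0,0.181]'
python3 -m pendant '[1,0,0,0,0,0,0.181,1,0,0,0,0,0,0.181,1,0,0,0,0,0,0.181,1,0,0,0,0,0,0.181,1,0,0,0,0,0,0.181]'
python3 -m pendant '[1,-53,17,0,0,0,0,1,-53,17,0,0,0,0,1,-53,17,0,0,0,0,1,-53,17,0,0,0,0,1,-53,17,0,0,0,0]'
python3 -m pendant '[1,-54,16,0,0,0,0,1,-54,15,0,0,0,0,1,0,0,0,0,0,0]'
python3 - <<'E'
from h import *
plan(676,-155,8,1.66)
E
```

```text
t: 22.3
tool_pos: [527.3, 205.0, -12.6]
eef_rot: [-3.141, -0.001, -3.0]
contact_force: [0.1, -0.6, -0.2]
opening: 85.5
finger_force: 0.0
t: 22.92
tool_pos: [527.7, 206.0, -11.6]
eef_rot: [3.141, 0.001, -2.998]
contact_force: [-0.8, -0.6, 6.3]
opening: 24.4
finger_force: 39.3
t: 23.55
tool_pos: [527.3, 205.9, 78.1]
eef_rot: [3.141, 0.0, 2.555]
contact_force: [0.6, 0.2, -0.7]
opening: 24.7
finger_force: 39.8
t: 24.18
tool_pos: [527.2, 205.9, 77.8]
eef_rot: [3.141, -0.0, 1.65]
contact_force: [-0.4, 0.1, 0.1]
opening: 24.5
finger_force: 39.8
t: 24.8
tool_pos: [635.0, -52.7, 77.9]
eef_rot: [3.141, -0.0, 1.656]
contact_force: [1.0, 0.6, -0.0]
opening: 24.8
finger_force: 39.8
t: 25.18
tool_pos: [675.6, -159.8, 77.8]
eef_rot: [3.14, 0.001, 1.652]
contact_force: [0.2, 0.4, -0.1]
opening: 24.5
finger_force: 39.8
at [ 676. -160.   78.] yaw 1.652 tilt 0.1 -> yaw 1.66 j6 -0.31: turn -0.008, then shift [ 4.8  0.8 69.8] n=1.2 (dist 70)
```

```bash
python3 -m pendant '[1,5,1,35,0,0,0,1,0,0,35,0,0,0,1,0,0,0,0,0,0,0.5,0,0,0,0,0,0,0.5,0,0,0,0,0,0]'
python3 -m pendant '[0.5,0,0,0,0,0,0,0.5,0,0,-40,0,0,0,0.5,0,0,-40,0,0,0,0,0,0,0,0,0,0.183,0,0,0,0,0,0,0.183]'
python3 -m pendant '[0,0,0,0,0,0,0.183,0,0,0,0,0,0,0.183,0,0,0,0,0,0,0.183,0,0,0,0,0,0,0.183,0,0,0,0,0,0,0.183]'
python3 -m pendant '[0,0,0,0,0,0,0.183,0,0,0,0,0,0,0.183,0,-45,17,6,0,0,0,0,-45,17,6,0,0,0,0,-45,17,6,0,0,0]'
python3 - <<'E'
from h import *
c=vision.camera("top"); print(toz(c,[(364.8,220.2),(364.8,245),(364,205)],12))
st(); w=wblob((5,120,80),(18,255,255),8); w=wblob((0,0,110),(180,50,255),5,c=w); cv2.imwrite("pics/v8.png",np.hstack([w['img'],c['img'][:, 280:]])[:, :800])
E
```

```text
t: 25.8
tool_pos: [676.4, -150.9, 9.6]
eef_rot: [3.139, 0.001, 1.656]
contact_force: [-1.0, 0.1, 0.8]
opening: 42.9
finger_force: 0.0
t: 26.42
tool_pos: [675.7, -151.1, 89.3]
eef_rot: [3.139, -0.0, 1.284]
contact_force: [-0.7, 0.7, -0.2]
opening: 76.6
finger_force: 0.0
t: 27.05
tool_pos: [675.3, -151.0, 88.4]
eef_rot: [3.141, -0.001, 0.369]
contact_force: [0.8, -0.5, -0.1]
opening: 85.1
finger_force: 0.0
t: 27.68
tool_pos: [539.5, -203.6, 70.2]
eef_rot: [3.141, -0.001, 0.009]
contact_force: [0.8, -0.7, -0.4]
opening: 85.5
finger_force: 0.0
[[ 524.3829586  -208.84084933]
 [ 466.9394258  -204.82142849]
 [ 560.28899081 -209.50079607]]
27.73 [ 532.8 -204.2   68.7] [-3.141  0.006  0.008] F [-5.7  -1.38 -1.4 ] open 85.1 ff 0.0
(5, 120, 80) [283. 191.] xy 546 -208 size 67 64 yaw 3.11
(0, 0, 110) [457. 398.] xy 298 -418 size 122 31 yaw 0.6
(0, 0, 110) [202. 331.] xy 426 -137 size 49 41 yaw 0.55
(0, 0, 110) [540. 332.] xy 378 -546 size 274 61 yaw 0.88
(0, 0, 110) [347. 312.] xy 447 -263 size 39 38 yaw 2.03
(0, 0, 110) [403. 282.] xy 477 -304 size 55 15 yaw 0.73
(0, 0, 110) [153. 281.] xy 475 -104 size 55 15 yaw 2.42
(0, 0, 110) [279. 273.] xy 488 -204 size 47 16 yaw 0.01
(0, 0, 110) [282. 230.] xy 522 -207 size 10 9 yaw 1.58
(0, 0, 110) [104. 231.] xy 511 -57 size 111 69 yaw 3.13
(0, 0, 110) [31. 30.] xy 697 13 size 40 20 yaw 1.09
(0, 0, 110) [535.  77.] xy 668 -432 size 162 75 yaw 3.12
```

View pics/v8.png

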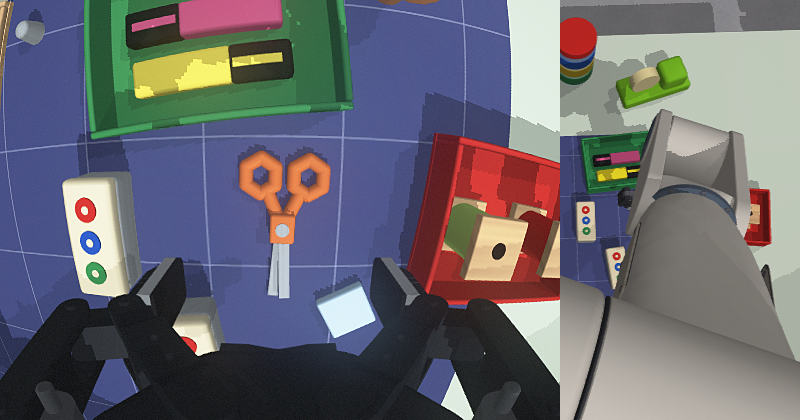

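```bash
python3 -m pendant '[0,0,0,0,0,0,0.07,0,0,0,0,0,0,0]' 40
python3 - <<'E'
from h import *
plan(523,-207,-17,-0.065)
E
```

```text
t: 28.02
tool_pos: [541.4, -203.3, 70.4]
eef_rot: [3.141, -0.001, -0.061]
contact_force: [0.2, 0.1, 0.1]
opening: 85.1
finger_force: 0.0
at [ 541. -203.   70.] yaw -0.061 tilt 0.1 -> yaw -0.07 j6 1.26: turn 0.004, then shift [-18.1   4.9  87.4] n=1.5 (dist 89)
```

```bash
python3 -m pendant '[0,-18,5,40,0,0,0,0,0,0,30,0,0,0,0,0,0,12,0,0,0,0,0,0,5,0,0,0,0,0,0,0,0,0,0]' 40
python3 -m pendant '[0.5,0,0,0,0,0,0,0.6,0,0,0,0,0,0,0.7,0,0,0,0,0,0]'
python3 -m pendant '[1,0,0,0,0,0,0,1,0,0,0,0,0,0,1,0,0,0,0,0,0,1,0,0,0,0,0,0]'
```

```text
t: 28.65
tool_pos: [523.1, -207.1, -16.8]
eef_rot: [3.141, -0.001, -0.061]
contact_force: [0.1, -0.5, -0.2]
opening: 85.5
finger_force: 0.0
t: 29.02
tool_pos: [522.5, -207.1, -16.9]
eef_rot: [3.141, -0.001, -0.061]
contact_force: [-0.6, 0.1, -0.0]
opening: 32.0
finger_force: 0.0
t: 29.52
tool_pos: [522.4, -207.0, -16.9]
eef_rot: [3.141, -0.0, -0.061]
contact_force: [-1.8, 0.4, 5.5]
opening: 16.4
finger_force: 39.2
```

```bash
python3 -m pendant '[1,0,0,-45,0,0,0,1,0,0,-45,0,0,-0.185,1,0,0,0,0,0,-0.185,1,0,0,0,0,0,-0.185,1,0,0,0,0,0,-0.185]'
python3 -m pendant '[1,0,0,0,0,0,-0.185,1,0,0,0,0,0,-0.185,1,0,0,0,0,0,-0.185,1,0,0,0,0,0,-0.185,1,0,0,0,0,0,-0.185]'
python3 -m pendant '[1,57,4,0,0,0,0,1,57,4,0,0,0,0,1,57,4,0,0,0,0,1,57,4,0,0,0,0,1,57,4,0,0,0,0]'
python3 -m pendant '[1,57,4,0,0,0,0,1,57,4,0,0,0,0,1,57,3,0,0,0,0,1,57,3,0,0,0,0,1,57,3,0,0,0,0]'
python3 -m pendant '[1,56,3,0,0,0,0,1,0,0,0,0,0,0]'
python3 - <<'E'
from h import *
plan(544,420,2,1.6)
E
```

```text
t: 30.15
tool_pos: [522.1, -206.9, 72.7]
eef_rot: [3.142, 0.0, 0.685]
contact_force: [0.2, -0.4, -0.8]
opening: 16.5
finger_force: 39.1
t: 30.78
tool_pos: [522.1, -206.9, 72.5]
eef_rot: [-3.141, -0.0, 1.61]
contact_force: [0.6, 0.2, -0.4]
opening: 16.5
finger_force: 39.1
t: 31.4
tool_pos: [532.7, 80.3, 72.7]
eef_rot: [3.141, 0.0, 1.604]
contact_force: [0.6, -0.1, -1.1]
opening: 16.6
finger_force: 39.2
t: 32.02
tool_pos: [540.1, 365.8, 72.5]
eef_rot: [-3.141, 0.0, 1.604]
contact_force: [0.5, -0.6, -0.1]
opening: 16.7
finger_force: 39.2
t: 32.28
tool_pos: [541.2, 424.0, 72.4]
eef_rot: [3.141, -0.001, 1.607]
contact_force: [-0.5, -0.4, -1.0]
opening: 17.0
finger_force: 39.2
at [541. 424.  72.] yaw 1.607 tilt 0.1 -> yaw 1.60 j6 0.63: turn 0.007, then shift [-4.   2.7 70.4] n=1.2 (dist 71)
```

```bash
python3 -m pendant '[1,-4,3,35,0,0,0,1,0,0,35,0,0,0,1,0,0,0,0,0,0,0.65,0,0,0,0,0,0,0.65,0,0,0,0,0,0]'
python3 -m pendant '[0.6,0,0,0,0,0,0,0.6,0,0,-40,0,0,0,0.6,0,0,-40,0,0,0,0,0,0,0,0,0,-0.173,0,0,0,0,0,0,-0.173]'
python3 -m pendant '[0,0,0,0,0,0,-0.173,0,0,0,0,0,0,-0.173,0,0,0,0,0,0,-0.173,0,0,0,0,0,0,-0.173,0,0,0,0,0,0,-0.173]'
python3 -m pendant '[0,0,0,0,0,0,-0.173,0,38,-42,0,0,0,0,0,38,-42,0,0,0,0,0,37,-43,0,0,0,0,0,37,-43,0,0,0,0]'
python3 -m pendant '[0,0,0,0,0,0,0]'
python3 - <<'E'
from h import *
c=vision.camera("wrist")
for lo,hi in(((0,130,80),(7,255,255)),((55,100,50),(85,255,220))): wblob(lo,hi,42,30,c)
print('bin');wblob((5,150,80),(18,255,255),10,30,c)
cv2.imwrite("pics/v9.png",c['img']); scan(); plan(367,275.5,-6,-0.15)
E
```

```text
t: 32.9
tool_pos: [545.9, 416.7, 4.6]
eef_rot: [3.139, -0.002, 1.604]
contact_force: [-0.2, -0.8, -0.3]
opening: 29.8
finger_force: 0.0
t: 33.52
tool_pos: [545.3, 416.6, 84.4]
eef_rot: [3.139, -0.001, 1.956]
contact_force: [0.5, -0.4, -0.7]
opening: 69.2
finger_force: 0.0
t: 34.15
tool_pos: [544.9, 416.3, 83.5]
eef_rot: [3.141, 0.001, 2.821]
contact_force: [-0.5, 0.2, 0.2]
opening: 85.2
finger_force: 0.0
t: 34.78
tool_pos: [369.4, 270.2, 83.3]
eef_rot: [3.141, 0.001, 2.988]
contact_force: [-0.1, 1.4, 0.2]
opening: 85.3
finger_force: 0.0
t: 34.9
tool_pos: [366.7, 268.1, 82.7]
eef_rot: [-3.139, -0.002, 2.988]
contact_force: [1.0, 0.6, 0.0]
opening: 85.4
finger_force: 0.0
(0, 130, 80) [288. 256.] xy 390 272 size 17 17 yaw 2.99
(55, 100, 50) [289. 187.] xy 343 280 size 17 17 yaw 2.99
bin
(5, 150, 80) [442. 362.] xy 557 416 size 15 9 yaw 1.23
pink [[338.0, 158.0, 675.0, -154.0, 102.0, 28.0, 1.66]]
yellow [[160.0, 259.0, 449.0, 259.0, 40.0, 39.0, 2.35], [354.0, 170.0, 644.0, -192.0, 31.0, 6.0, 1.71], [332.0, 174.0, 637.0, -138.0, 69.0, 26.0, 1.68]]
orange [[81.0, 221.0, 544.0, 441.0, 62.0, 61.0, 0.0], [145.0, 138.0, 741.0, 303.0, 29.0, 28.0, 1.54]]
hole [[469.0, 213.0, 523.0, -431.0, 9.0, 7.0, 3.03], [433.0, 212.0, 529.0, -352.0, 7.0, 7.0, 3.11]]
cap [[156.0, 290.0, 382.0, 278.0, 103.0, 47.0, 1.08], [355.0, 171.0, 642.0, -193.0, 38.0, 28.0, 1.67], [321.0, 159.0, 672.0, -115.0, 38.0, 27.0, 1.66]]
reddot [[336.0, 256.0, 441.0, -134.0, 16.0, 13.0, 3.09], [305.0, 210.0, 547.0, -71.0, 15.0, 14.0, 2.33], [451.0, 215.0, 524.0, -397.0, 173.0, 131.0, 1.47]]
greendot [[340.0, 277.0, 393.0, -140.0, 14.0, 14.0, 2.31], [306.0, 230.0, 499.0, -70.0, 14.0, 14.0, 2.64], [340.0, 162.0, 658.0, -157.0, 173.0, 134.0, 1.66]]
at [371. 272.  84.] yaw 2.988 tilt 0.1 -> yaw 2.99 j6 -0.78: turn -0.004, then shift [ 4.7  3.3 89.6] n=1.5 (dist 90)
```

```bash
python3 -m pendant '[0,4,3,45,0,0,0,0,0,0,44,0,0,0,0,0,0,0,0,0,0,1,0,0,0,0,0,0,1,0,0,0,0,0,0]' 60
python3 -m pendant '[1,0,0,0,0,0,0,1,0,0,0,0,0,0,1,0,0,-15,0,0,0,1,0,0,-15,0,0,0,1,0,0,0,0,0,0]'
python3 -m pendant '[1,0,0,0,0,0,0,1,0,0,0,0,0,0]'; python3 -m pendant '[1,0,0,0,0,0,0]' | grep contact
```

```text
t: 35.62
tool_pos: [368.4, 275.7, -4.7]
eef_rot: [3.139, 0.002, 2.988]
contact_force: [-0.0, 0.4, -0.7]
opening: 51.9
finger_force: 0.0
t: 36.25
tool_pos: [368.1, 275.5, 25.5]
eef_rot: [3.139, 0.002, 2.988]
contact_force: [0.0, 0.3, -1.2]
opening: 41.1
finger_force: 61.0
t: 36.5
tool_pos: [366.7, 274.4, 23.4]
eef_rot: [-3.141, -0.001, 2.988]
contact_force: [0.1, -0.4, -2.1]
opening: 40.9
finger_force: 61.0
contact_force: [-0.0, 0.2, -2.1]
```

```bash
python3 -m pendant '[1,0,0,15,0,0,0,1,0,0,15,0,0,0,1,0,0,0,0,0,0,0,0,0,0,0,0,0,0,0,0,0,0,0,0]'
python3 -m pendant '[0,0,0,0,0,0,0,0,0,0,0,0,0,0,0,0,0,-45,0,0,0,0,0,0,-45,0,0,-0.15,0,-22,-49,0,0,0,0]'
python3 -m pendant '[0,-22,-49,0,0,0,0,0,-22,-49,0,0,0,0,0,-22,-49,0,0,0,0,0,-22,-50,0,0,0,0,0,-23,-50,0,0,0,0]'
python3 -m pendant '[0,-23,-50,0,0,0,0,0,0,0,0,0,0,0]'
python3 - <<'E'
from h import *
c=vision.camera("wrist")
for lo,hi in(((0,130,80),(7,255,255)),((55,100,50),(85,255,220))): wblob(lo,hi,42,30,c)
scan(); plan(523,-70.5,-6,0)
E
```

```text
t: 37.25
tool_pos: [366.7, 274.5, -6.8]
eef_rot: [-3.141, -0.001, 2.988]
contact_force: [0.4, -0.8, -0.3]
opening: 75.3
finger_force: 0.0
t: 37.88
tool_pos: [391.2, 228.5, 87.0]
eef_rot: [3.137, 0.006, -3.139]
contact_force: [1.8, -0.8, -0.3]
opening: 85.7
finger_force: 0.0
t: 38.5
tool_pos: [499.4, -23.6, 83.9]
eef_rot: [3.142, 0.001, 3.138]
contact_force: [1.8, 0.6, -0.1]
opening: 85.3
finger_force: 0.0
t: 38.75
tool_pos: [523.4, -75.1, 83.9]
eef_rot: [-3.141, 0.002, 3.134]
contact_force: [-0.5, -0.3, -0.4]
opening: 85.2
finger_force: 0.0
(0, 130, 80) [284. 256.] xy 547 -71 size 17 17 yaw 1.56
(0, 130, 80) [ 17. 225.] xy 537 -300 size 140 61 yaw 2.8
(0, 130, 80) [184. 100.] xy 440 -134 size 17 17 yaw 3.12
(55, 100, 50) [120. 377.] xy 683 -225 size 60 26 yaw 0.11
(55, 100, 50) [105. 301.] xy 591 -218 size 36 10 yaw 2.28
(55, 100, 50) [237. 314.] xy 603 -115 size 81 56 yaw 1.64
(55, 100, 50) [284. 187.] xy 499 -70 size 17 16 yaw 1.56
(55, 100, 50) [175.  30.] xy 392 -140 size 17 17 yaw 0.02
pink []
yellow [[160.0, 259.0, 450.0, 259.0, 41.0, 38.0, 1.54]]
orange [[81.0, 221.0, 544.0, 441.0, 62.0, 62.0, 0.0], [145.0, 138.0, 741.0, 303.0, 29.0, 28.0, 1.54]]
hole [[469.0, 213.0, 523.0, -431.0, 9.0, 7.0, 3.03], [433.0, 212.0, 529.0, -352.0, 7.0, 7.0, 3.11]]
cap []
reddot [[151.0, 285.0, 388.0, 271.0, 15.0, 13.0, 0.02], [451.0, 216.0, 524.0, -397.0, 173.0, 131.0, 1.47]]
greendot [[147.0, 307.0, 341.0, 279.0, 15.0, 13.0, 0.03], [370.0, 149.0, 678.0, -232.0, 142.0, 59.0, 0.52]]
at [521. -72.  83.] yaw 3.136 tilt 0.1 -> yaw 0.00 j6 1.44: turn 3.136, then shift [ 1.8 -1.7 89.4] n=1.5 (dist 89)
```

```bash
python3 -m pendant '[0,-1,3,45,0,0,0,0,0,0,44,0,0,0,0,0,0,0,0,0,0,1,0,0,0,0,0,0,1,0,0,0,0,0,0]' 60
python3 -m pendant '[1,0,0,0,0,0,0,1,0,0,0,0,0,0,1,0,0,-15,0,0,0,1,0,0,-15,0,0,0,1,0,0,0,0,0,0]'
python3 -m pendant '[1,0,0,0,0,0,0,1,0,0,0,0,0,0]'; python3 -m pendant '[1,0,0,0,0,0,0]' | grep contact
```

```text
t: 39.48
tool_pos: [523.9, -68.7, -3.5]
eef_rot: [-3.141, 0.003, 3.138]
contact_force: [0.3, -0.3, 0.1]
opening: 51.9
finger_force: 0.0
t: 40.1
tool_pos: [524.0, -69.2, 26.6]
eef_rot: [-3.141, 0.003, 3.138]
contact_force: [-0.6, 0.4, -1.4]
opening: 41.0
finger_force: 61.0
t: 40.35
tool_pos: [522.3, -68.9, 24.3]
eef_rot: [3.141, -0.001, 3.138]
contact_force: [-0.1, 0.1, -2.2]
opening: 40.9
finger_force: 61.0
contact_force: [-1.0, -0.5, -1.6]
```

```bash
python3 -m pendant '[1,0,0,15,0,0,0,1,0,0,15,0,0,0,1,0,0,0,0,0,0,0,0,0,0,0,0,0,0,0,0,0,0,0,0]'
python3 -m pendant '[0,0,0,0,0,0,0,0,0,0,0,0,0,0,0,0,0,-45,0,0,0,0,0,0,-45,0,0,-0.13,0,38,-18,0,0,0,0]'
python3 -m pendant '[0,38,-18,0,0,0,0,0,38,-18,0,0,0,0,0,0,0,0,0,0,0,0,0,0,0,0,0,0]'
python3 - <<'E'
from h import *
c=vision.camera("wrist")
for lo,hi in(((0,130,80),(7,255,255)),((55,100,50),(85,255,220))): wblob(lo,hi,42,30,c)
s=arm.read_state();d=np.array([416.5,-137,-6])-s['tool_pos'];print(Rm(s['eef_rot']).T@d,s['eef_rot'])
E
```

```text
t: 41.1
tool_pos: [522.2, -68.8, -6.0]
eef_rot: [3.141, -0.001, 3.138]
contact_force: [-0.9, -0.3, -0.7]
opening: 75.3
finger_force: 0.0
t: 41.72
tool_pos: [491.7, -91.8, 88.3]
eef_rot: [-3.139, 0.009, -3.012]
contact_force: [-0.3, -0.1, -0.4]
opening: 85.3
finger_force: 0.0
t: 42.22
tool_pos: [417.1, -137.0, 85.0]
eef_rot: [-3.141, 0.001, -3.016]
contact_force: [0.6, -0.3, 0.4]
opening: 85.5
finger_force: 0.0
(0, 130, 80) [  8. 302.] xy 541 -387 size 105 47 yaw 2.8
(0, 130, 80) [277. 255.] xy 440 -134 size 17 17 yaw 0.13
(0, 130, 80) [ 44. 261.] xy 485 -338 size 105 74 yaw 1.48
(55, 100, 50) [351. 329.] xy 497 -68 size 17 17 yaw 0.22
(55, 100, 50) [277. 187.] xy 392 -140 size 17 16 yaw 0.13
[1.03738603e+00 1.48355444e-03 9.09500036e+01] [-3.14117724e+00  1.12690125e-03 -3.01539174e+00]
```

```bash
python3 -m pendant '[0,1,0,45,0,0,0,0,0,0,45,0,0,0,0,0,0,0,0,0,0,1,0,0,0,0,0,0,1,0,0,0,0,0,0]' 80
python3 -m pendant '[1,0,0,0,0,0,0,1,0,0,0,0,0,0,1,0,0,-15,0,0,0,1,0,0,-15,0,0,0,1,0,0,0,0,0,0]'
python3 -m pendant '[1,0,0,0,0,0,0,1,0,0,0,0,0,0]'; python3 -m pendant '[1,0,0,0,0,0,0]' | grep contact
python3 - <<'E'
from h import *
c=vision.camera("top"); m=cv2.inRange(cv2.cvtColor(c['img'],cv2.COLOR_BGR2HSV),np.array((8,40,80)),np.array((24,190,255)))
for k in cv2.findContours(m,cv2.RETR_EXTERNAL,cv2.CHAIN_APPROX_NONE)[0]:
    if cv2.contourArea(k)>2000: print(k[:,0].mean(0),cv2.minAreaRect(toz(c,k[:,0],12).astype(np.float32)))
print(toz(c,[(181,131),(253,137),(250,187),(177,181)],14).round())
E
```

```text
t: 42.9
tool_pos: [416.9, -137.3, -3.7]
eef_rot: [-3.14, 0.003, -3.015]
contact_force: [0.6, -0.1, 0.3]
opening: 51.2
finger_force: 0.0
t: 43.52
tool_pos: [416.5, -137.4, 26.3]
eef_rot: [-3.14, 0.003, -3.015]
contact_force: [0.6, -0.6, -5.2]
opening: 40.4
finger_force: 83.1
t: 43.78
tool_pos: [415.0, -136.8, 24.3]
eef_rot: [3.141, -0.001, -3.015]
contact_force: [-0.1, 0.3, -5.4]
opening: 40.6
finger_force: 83.1
contact_force: [-0.2, 1.2, -3.5]
[215.10373444 160.05394191] ((681.5372924804688, 135.08685302734375), (170.50440979003906, 127.95072174072266), 83.40435791015625)
[[755. 216.]
 [735.  44.]
 [611.  53.]
 [631. 224.]]
```

```bash
python3 -m pendant '[1,0,0,-30,0,0,0.181,1,0,0,-30,0,0,0.181,1,0,0,0,0,0,0.181,1,0,0,0,0,0,0.181,1,0,0,0,0,0,0.181]'
python3 -m pendant '[1,0,0,0,0,0,0.181,1,0,0,0,0,0,0.181,1,0,0,0,0,0,0.181,1,0,0,0,0,0,0.181,1,0,0,0,0,0,0.181]'
python3 -m pendant '[1,37,29,0,0,0,0,1,37,29,0,0,0,0,1,37,29,0,0,0,0,1,38,29,0,0,0,0,1,38,29,0,0,0,0]'
python3 -m pendant '[1,38,29,0,0,0,0,1,38,29,0,0,0,0,1,37,29,0,0,0,0,1,0,0,0,0,0,0,1,0,0,0,0,0,0]'
python3 - <<'E'
from h import *
plan(682,135,1,1.456)
E
```

```text
t: 44.58
tool_pos: [415.1, -136.9, 84.5]
eef_rot: [-3.141, -0.0, 2.357]
contact_force: [1.2, 0.3, -4.1]
opening: 40.8
finger_force: 83.1
t: 45.2
tool_pos: [415.1, -136.9, 84.4]
eef_rot: [-3.141, -0.0, 1.452]
contact_force: [-0.1, 0.2, -4.7]
opening: 40.6
finger_force: 82.9
t: 45.82
tool_pos: [581.1, 33.7, 84.1]
eef_rot: [-3.141, 0.0, 1.458]
contact_force: [0.7, -0.2, -3.8]
opening: 40.4
finger_force: 83.0
t: 46.45
tool_pos: [678.5, 134.6, 83.5]
eef_rot: [-3.139, 0.001, 1.458]
contact_force: [-0.9, -0.3, -4.4]
opening: 40.5
finger_force: 83.4
at [678. 135.  83.] yaw 1.458 tilt 0.2 -> yaw 1.46 j6 0.31: turn 0.002, then shift [ 0.8  3.4 82.5] n=1.4 (dist 83)
```

```bash
python3 -m pendant '[1,1,3,40,0,0,0,1,0,0,30,0,0,0,1,0,0,8,0,0,0,1,0,0,4,0,0,0,1,0,0,0,0,0,0]'
python3 -m pendant '[0.3,0,0,0,0,0,0,0.3,0,0,0,0,0,0,0.3,0,0,0,0,0,0,0.3,0,0,-15,0,0,0,0.3,0,0,-40,0,0,0]'
python3 -m pendant '[0.3,0,0,-50,0,0,0,0.3,-45,-40,0,0,0,0,0.3,-45,-40,0,0,0,0,0.3,-45,-40,0,0,0,0,0.3,-45,-40,0,0,0,0]'
python3 - <<'E'
from h import *
s=vision.camera("side")['img']; t=vision.camera("top")['img']; cv2.imwrite("pics/f1.png",cv2.resize(np.hstack([t,s]),(800,300),interpolation=cv2.INTER_AREA))
cv2.imwrite("pics/f_top.png",t)
E
```

```text
t: 47.08
tool_pos: [683.4, 135.5, 3.7]
eef_rot: [3.14, -0.0, 1.458]
contact_force: [0.0, 0.7, -3.3]
opening: 40.6
finger_force: 83.1
t: 47.7
tool_pos: [681.4, 135.3, 57.2]
eef_rot: [-3.138, 0.001, 1.458]
contact_force: [1.0, 0.2, 0.1]
opening: 59.7
finger_force: 0.0
t: 48.32
tool_pos: [502.5, -26.2, 108.8]
eef_rot: [3.14, 0.0, 1.458]
contact_force: [0.5, -0.9, -0.1]
opening: 59.8
finger_force: 0.0
```

View pics/f1.png

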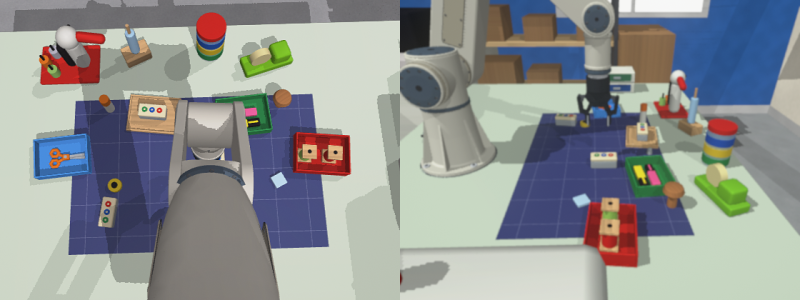

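Run:
```python
from h import *
scan(); t=cv2.imread("pics/f_top.png"); cv2.imwrite("pics/f2.png",cv2.resize(t[120:330,40:300],None,fx=2.8,fy=2.8))
```

```text
pink [[350.0, 156.0, 678.0, -186.0, 39.0, 28.0, 1.63]]
yellow [[160.0, 259.0, 450.0, 259.0, 41.0, 38.0, 1.54], [354.0, 170.0, 644.0, -191.0, 29.0, 6.0, 1.73], [345.0, 172.0, 640.0, -170.0, 24.0, 5.0, 3.08]]
orange [[81.0, 221.0, 544.0, 441.0, 62.0, 62.0, 0.0], [145.0, 138.0, 741.0, 303.0, 29.0, 28.0, 1.54]]
hole [[469.0, 213.0, 523.0, -431.0, 9.0, 7.0, 3.03], [433.0, 212.0, 529.0, -352.0, 7.0, 7.0, 3.11]]
cap [[355.0, 171.0, 642.0, -192.0, 39.0, 28.0, 1.67]]
reddot [[151.0, 285.0, 388.0, 271.0, 15.0, 13.0, 0.02], [451.0, 216.0, 524.0, -397.0, 173.0, 131.0, 1.47], [223.0, 154.0, 684.0, 113.0, 15.0, 14.0, 3.13]]
greendot [[147.0, 307.0, 341.0, 279.0, 15.0, 13.0, 0.03], [202.0, 152.0, 690.0, 161.0, 15.0, 14.0, 0.0], [350.0, 155.0, 659.0, -158.0, 170.0, 133.0, 1.66]]
```

View pics/f2.png

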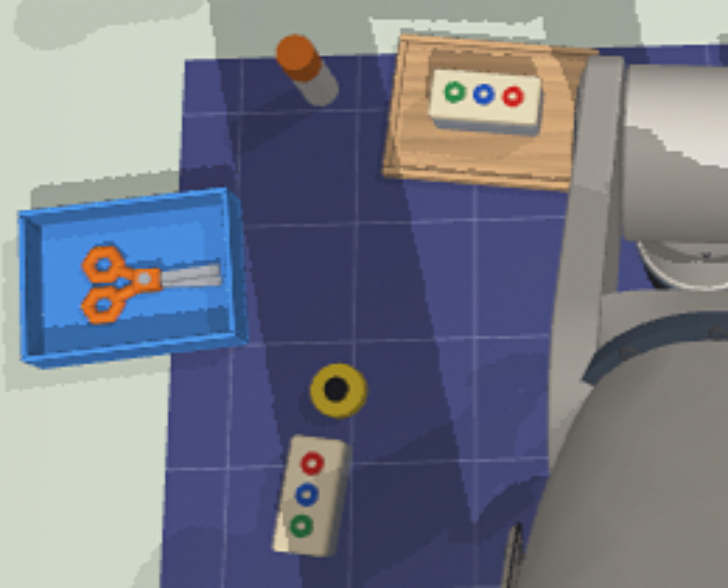

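```bash
python3 -c "
from rig import arm
print(arm.close_job())"
```

```text
the job is handed in; nothing more can be done
None
```

I handed the job in at about 48 s: both bobbins are in the red bin, both highlighters in the green bin and the one pair of scissors in the blue bin, the full tin stands flat in the kit tray, and the two empty tins are upright back where they started (no verdict was returned).

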